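# Make up two lending kits

### The job

Make up two lending kits from the loose stock lying between the two trays. For the book-mending kit, in the tray with the round cup, stand the glue stick upright in the cup and lay the small black roll of tape flat in that tray's other, square bay; for the study-room kit, in the tray with three bays, lay the memory stick in the bay next to the tray's finger loop, the eraser in the middle bay and the binder clip in the bay at the far end from the loop, each flat on the bay's floor, the same way up as now. Leave the loose pen and the big roll of labels where they lie.

Things in the scene. Friction and masses are not known exactly. Their poses are not given: they have to be found in the camera images.
- mending_tray: Fixed tray, grey floor, white walls, 258 (x) x 102 (y) mm; walls 3 mm thick, tops 10 mm and floor 3 mm above the desk. Origin: underside, centre of that rectangle. -x part: square bay, 111 x 96 mm inside, centre x = -71, y = 0. +x part: round open cup, centre x = +57, y = 0, inside diameter 45, outside 53, rim 32 mm and floor 3 mm above the desk; two low ribs beside it.
- study_tray: Fixed tray, grey floor, white walls, 258 (x) x 102 (y) mm; walls 3 mm thick, tops 10 mm and floor 3 mm above the desk. Origin: underside, centre of that rectangle. Three equal bays, 82 (x) x 96 (y) mm inside, at y = 0 and x = -85 (next to the flat finger loop that juts 29 mm out of the -x end), 0 (middle) and +85 mm (end away from the loop).
- glue: Glue stick standing upright, pale yellow plain cylinder, diameter 25 mm, 91 mm tall. Origin: centre of the underside. z is its long axis.
- tape_roll: Small black roll of tape lying flat between the trays (not the one at the far right edge of the desk), diameter 54 mm, 18 mm high; treat it as a solid disc (nothing enters its hole). Origin: centre of the underside. 
- memory_stick: Memory stick with a pale blue body and a short metal plug, lying flat: 18 mm wide (x), 54 mm long (y), 8 mm thick; the plug is the 12 mm wide end at y below -14 mm, the body is the rest. Origin: centre of the underside. 
- rubber_eraser: Block eraser in a blue card sleeve with a white end, lying flat: 21 mm wide (x), 46 mm long (y), 12 mm high. Origin: centre of the underside. 
- clip: Black binder clip lying on its side, 44 mm long over its wire handles (x), 32 mm wide (y), 16 mm high; the black wedge body is at x = -2 to +22 mm (full 32 mm width in y, flat ends), the thin wire handles at x = -22 to -2 mm. Origin: centre of the underside. 
- big_roll: Bystander, to be left alone: big pale roll of labels lying flat, diameter 98 mm, 25 mm high. Origin: centre of the underside. 
- loose_pen: Bystander, to be left alone: pen with a black grip lying in the middle of the stock, 12 mm thick, 137 mm long (y). Origin: centre of the underside. 
Not all that is in view belongs to the job. Leave any green or turquoise look-alike of the clip alone.

How it is judged (in metres and radians):
At the end, for the whole second after the job is handed in: Glue stick upright (0.1 rad) on the cup's floor; tape roll, memory stick, eraser and clip flat (0.1 rad), right way up, on the floor of their own bays, origins within 30 mm of the bay centre along the tray and 38 mm (tape roll 24 mm) across; all at rest (x of glue in the frame of mending_tray between 0.044 and 0.07 m and y of glue in the frame of mending_tray between -0.013 and 0.013 m and z of each of glue, tape_roll in the frame of mending_tray below 0.006 m and angle between each of glue, tape_roll, memory_stick, rubber_eraser, clip's own z axis and vertical below 0.1 rad and linear speed of each of glue, tape_roll, memory_stick, rubber_eraser, clip below 0.02 m/s and x of tape_roll in the frame of mending_tray between -0.101 and -0.041 m and y of tape_roll in the frame of mending_tray between -0.024 and 0.024 m and x of memory_stick in the frame of study_tray between -0.115 and -0.055 m and y of memory_stick in the frame of study_tray between -0.038 and 0.038 m and z of each of memory_stick, rubber_eraser, clip in the frame of study_tray below 0.006 m and x of rubber_eraser in the frame of study_tray between -0.03 and 0.03 m and y of rubber_eraser in the frame of study_tray between -0.038 and 0.038 m and x of clip in the frame of study_tray between 0.055 and 0.115 m and y of clip in the frame of study_tray between -0.038 and 0.038 m); the robot touches nothing.
It fails at once if the big roll of labels was moved by more than 30 mm (distance of big_roll from where it was at the start of the episode above 0.03 m).
It fails at once if the loose pen was moved by more than 30 mm (distance of loose_pen from where it was at the start of the episode above 0.03 m).
It also fails if it takes over 134 s, if anything falls off the work surface, if the arm or the gripper's body presses on something with over 40 N, if the wrist force passes 120 N, or if a joint passes its speed limit or range.

### The arm

A 7-joint arm with a two-finger parallel gripper is mounted at the origin on a cart in front of the work surface, level with it; the furniture and walls round the work are solid. World frame = base frame: x ahead of the robot, y to its left, z up, the work surface at z = 0. Lengths are in mm, angles in rad, forces in N, time in s.
With the tool pointing down it reaches from about 425 to 1025 mm from the base axis. Payload 3.6 kg.
Tool frame: the origin (TCP) lies at the very end of the fingers, on their centre line; the grasp point (between the pads) lies r.tcp_to_grasp behind it (r.tcp_to_grasp is the distance from the TCP to the grasp point, in mm); z points along the fingers, y is the line along which they close (so a half turn about z gives the same grasp; the last joint's range is limited). The gripper opens to 85 mm and grips with 20 to 120 N. Pads are 22 mm wide; open, the fingers measure 114 mm over their backs; the gripper's body (76 mm by 85 mm) begins 54 mm behind the grasp point. The pads swing forward as they close: fully open they stand 13 mm farther back than shut.
Start: joints at [1.119, 0.591, 0.048, 1.609, -0.033, 0.943, -0.034], TCP at [254.586, -678.834, 231.302] pointing down, gripper open.
Joint ranges: [-2.69, 2.69], [-0.47, 2.24], [-1.27, 1.36], [0.19, 2.51], [-1.53, 4.68], [0.08, 2.07], [-3.09, 3.09]. Speed limits (rad/s): [2.57, 2.57, 3.14, 3.14, 3.14, 3.14, 3.14].

### API

Orientations are given as a unit quaternion [w, x, y, z].
In Python, from cell import r, jaws, planner, status, read_camera, get_calibration, job gives the robot as it stands. Calls block until the motion is done:
- r.move_to(position, orientation): joint-space move of the TCP to a pose.
- r.servo_line(position, orientation=None, rate=150, until_force=None): straight line of the TCP; orientation=None keeps the orientation; rate is the mean speed in mm/s. With until_force (N) it stops when the force on the tool has changed by that much, and returns True; else False.
- r.goto_joints(angles): joint-space move.
- jaws.grip(opening): finger opening in mm; the grip force is fixed at half the most; returns when the fingers have stopped.
- r.hold(seconds).
- planner.inverse_kinematics(position, orientation): joint angles nearest the present ones, or None.
- status.sense(): the state.
- read_camera(name): name is "scene" or "top" or "wrist"; returns the picture (384x512x3 uint8, red, green, blue); there is no depth.
- get_calibration(name): a dict with "fx", "fy", "cx", "cy" (pixels), "T" (4x4, takes a point from camera to world coordinates); the wrist camera has in their place "hand_eye" (4x4, takes a point from camera to tool coordinates, whose origin is the TCP and whose axes are the flange's). Camera axes: x right, y up, looking along -z (the intrinsics and any distortion apply to the point x, -y, -z); pixel columns grow to the right and rows downward; lengths in mm; the calibration is good to about 2 mm. A picture is of the moment at which its call begins: read the wrist's pose just before it. get_calibration takes no time and is no camera call.
A pose or a line that the arm cannot do raises r.Unreachable and nothing moves.
- job.job_done(): hands the job in; it is judged then, once.
The state is a dict: "clock": time; "joint_pos": joint angles; "joint_velocities": joint speeds; "joint_torque": joint torques, N m; "position": TCP position; "ee_rot": TCP orientation; "ft_force": force on the tool from outside, world axes, zero at the start; "torque": the same for the moment, N m; "finger_gap": finger opening in mm; "grip_force": force on a finger pad.
Only numpy, scipy, OpenCV 4.12 (cv2) and the standard library are available. Lean on these libraries where they do the work, as an engineer would, in place of code of your own. Each camera call takes 0.05 s, during which the arm holds its last target. There are 200 camera calls.

## Working session

There is one attempt and no reset: what is moved stays moved. The work goes in short steps, each a Python script; the robot and the scene stay as the last script left them, time stands still between calls to the robot, and variables do not carry over. Pictures are saved under pics/ and viewed, at most 14 in all, crops included, and the job is handed in when it is done.

```bash
ls; mkdir -p pics; python3 - <<'E'
from cell import r, jaws, planner, status, read_camera, get_calibration
import cv2,numpy as np
np.set_printoptions(precision=4,suppress=True)
for n in ("scene","top"):
    cv2.imwrite(f"pics/{n}0.png",cv2.resize(cv2.cvtColor(read_camera(n),cv2.COLOR_RGB2BGR),(800,600),interpolation=cv2.INTER_CUBIC))
for n in ("scene","top","wrist"): print(n,get_calibration(n))
s=status.sense();print(s['position'],s['ee_rot'],s['finger_gap'],s['clock'],r.tcp_to_grasp)
E
```

```text
pics
scene {'fx': 431.27228036213546, 'fy': 431.27228036213546, 'cx': 253.39256271252336, 'cy': 194.22300335867448, 'T': array([[  -0.6979,    0.346 ,   -0.6271, -134.6054],
       [  -0.7162,   -0.34  ,    0.6095,  615.7123],
       [  -0.0023,    0.8745,    0.4851,  510.6301],
       [   0.    ,    0.    ,    0.    ,    1.    ]])}
top {'fx': 368.3627526887287, 'fy': 368.3627526887287, 'cx': 259.1946103815426, 'cy': 190.93065991224867, 'T': array([[ -0.0246,   0.9912,  -0.1298, 382.4095],
       [ -0.9992,  -0.0202,   0.0355,  17.3352],
       [  0.0325,   0.1305,   0.9909, 908.0738],
       [  0.    ,   0.    ,   0.    ,   1.    ]])}
wrist {'fx': 303.8615887086227, 'fy': 303.8615887086227, 'cx': 252.45604052172087, 'cy': 192.26507462763988, 'hand_eye': array([[   0.0002,    0.9643,    0.2648,   67.4066],
       [   1.    ,   -0.0001,   -0.0003,   -0.3135],
       [  -0.0003,    0.2648,   -0.9643, -141.6393],
       [   0.    ,    0.    ,    0.    ,    1.    ]])}
[ 254.3144 -678.1107  230.2254] [-0.001   0.9839  0.1785 -0.0003] 85.68120189294726 0.1 18.700000000000003
```

View pics/top0.png

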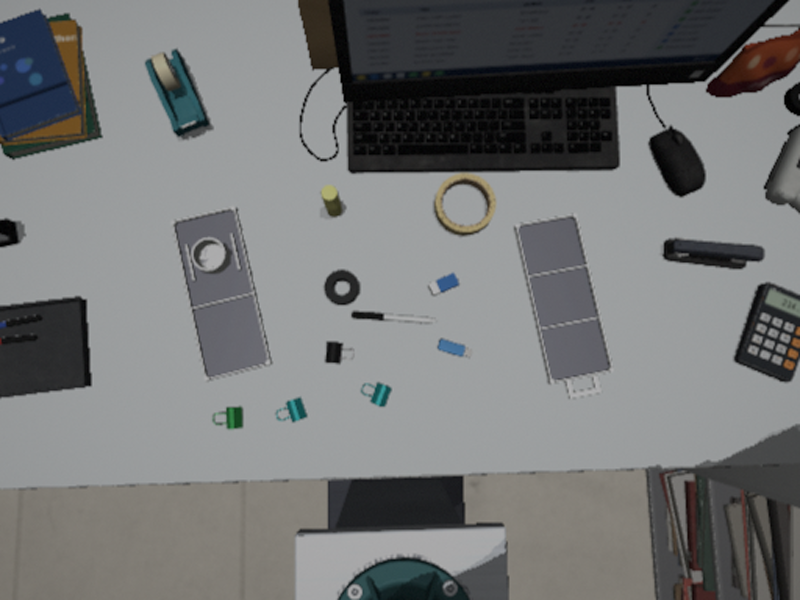

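View pics/scene0.png

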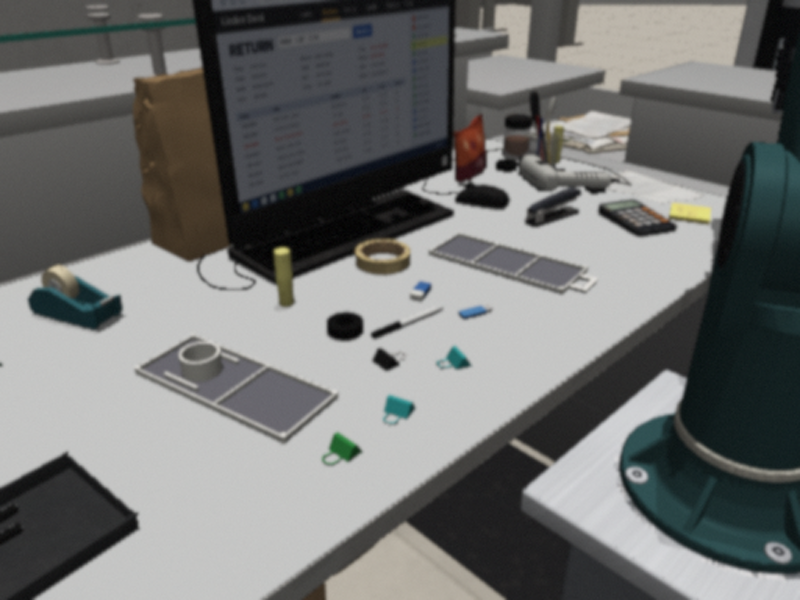

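Top view (800x600 px): glue base at (335,212), small tape at (342,287), eraser with its white end at (444,284), memory stick with its plug at (454,348), black clip at (340,352), pen at (393,318), big roll at (465,204). The mending tray is on the left with its cup at (211,256), and the study tray is on the right with its loop at (583,386).

Look-alikes:
- Clip: black (340,352), turquoise (376,393) and (291,410), green (228,418). I choose black.
- Tape: (342,287) or (797,98) at the far right. I choose (342,287).
- Stick or eraser: (454,348) has the metal plug, so it is the stick. (444,284) has the white end, so it is the eraser.
- Glue: (330,200) in the top view. The yellowish stick at scene (557,145) stands in a pot and is not part of the stock.

```bash
cat > h.py <<'E'
from cell import r, jaws, planner, status, read_camera, get_calibration, job
import cv2, numpy as np
from scipy.spatial.transform import Rotation as Rt
np.set_printoptions(precision=3,suppress=True)
def q(yaw):  # tool down; tool x axis at world angle yaw
    x,y,z,w=(Rt.from_euler('z',yaw)*Rt.from_euler('x',np.pi)).as_quat(); return [w,x,y,z]
def cam(name):
    "image + (K, camera-to-world T)"
    c=get_calibration(name)
    if name=='wrist':
        s=status.sense(); w,x,y,z=s['ee_rot']; T=np.eye(4)
        T[:3,:3]=Rt.from_quat([x,y,z,w]).as_matrix(); T[:3,3]=s['position']; T=T@c['hand_eye']
    else: T=c['T']
    return read_camera(name),c,T
def ray(px,c,T,z):
    px=np.atleast_2d(px).astype(float)
    d=np.c_[(px[:,0]-c['cx'])/c['fx'],-(px[:,1]-c['cy'])/c['fy'],-np.ones(len(px))]@T[:3,:3].T
    return T[:3,3]+d*((z-T[2,3])/d[:,2])[:,None]
def proj(P,c,T):
    p=(np.atleast_2d(P)-T[:3,3])@T[:3,:3]
    return np.c_[c['cx']-c['fx']*p[:,0]/p[:,2], c['cy']+c['fy']*p[:,1]/p[:,2]]
def save(img,name): cv2.imwrite(f'pics/{name}.png',cv2.cvtColor(img,cv2.COLOR_RGB2BGR))
E
python3 - <<'E'
from h import *
_,c,T=cam('top')
pts=dict(glue=(335,212,0),tape=(342,287,18),eraser=(444,284,12),stick=(454,348,8),clip=(340,352,8),pen=(393,318,6),roll=(465,204,25),cup=(211,256,32),
 m1=(175,221,10),m2=(237,209,10),m3=(270,364,10),m4=(209,378,10),s1=(516,223,10),s2=(576,216,10),s3=(609,371,10),s4=(550,382,10),tq=(376,393,8))
for k,(u,v,z) in pts.items(): print(k,ray((u*.64,v*.64),c,T,z)[0])
# wrist view over stock
r.move_to([520,-20,330],q(0)); img,c,T=cam('wrist'); np.savez('w1.npz',img=img,T=T)
save(cv2.resize(img,(800,600)),'w1'); print(status.sense()['clock'],status.sense()['position'])
E
```

```text
glue [644.439  94.627   0.   ]
tape [518.77   83.281  18.   ]
eraser [521.318 -76.945  12.   ]
stick [420.34  -89.658   8.   ]
clip [418.263  88.178   8.   ]
pen [469.707   4.694   6.   ]
roll [ 647.153 -113.32    25.   ]
cup [568.657 282.04   32.   ]
m1 [630.759 346.094  10.   ]
m2 [648.843 249.18   10.   ]
m3 [402.287 195.613  10.   ]
m4 [383.228 288.119  10.   ]
s1 [ 618.856 -196.902   10.   ]
s2 [ 628.933 -295.418   10.   ]
s3 [ 378.691 -331.728   10.   ]
s4 [ 363.991 -237.523   10.   ]
tq [353.964  33.474   8.   ]
2.7417 [520.11  -20.981 329.848]
```

View pics/w1.png

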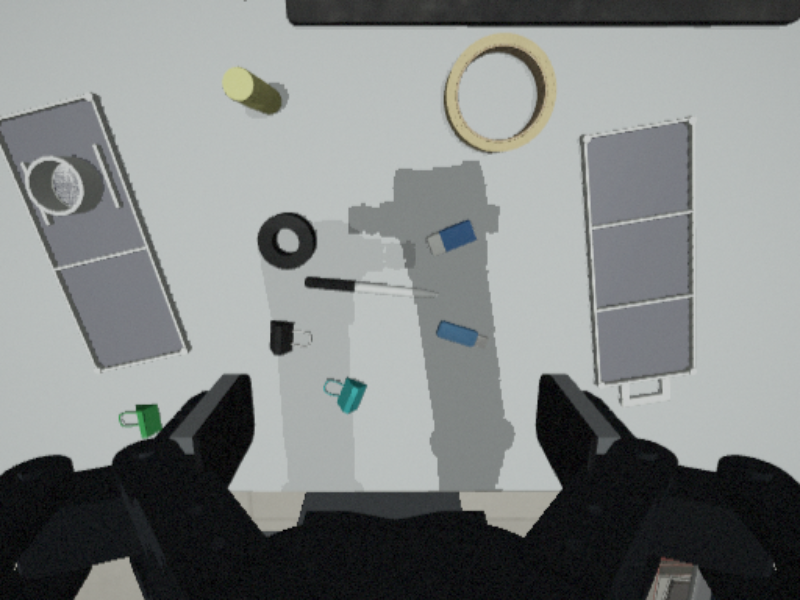

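The wrist view shows all the stock: tape (287,241), black clip (288,337) with its wire to the right, eraser (452,237), stick (460,333) with its plug to the right, glue top (240,83), big roll (500,93). Both trays are visible, with the cup at (55,186) and the loop at (645,390). Next I measure with masks.

```bash
cat > m.py <<'E'
from h import *
c=get_calibration('wrist')
def blob(mask,near,minA=15):
    n,l,s,ce=cv2.connectedComponentsWithStats(mask.astype(np.uint8))
    ok=[i for i in range(1,n) if s[i,4]>=minA]
    i=min(ok,key=lambda i:np.hypot(*(ce[i]-near))); return l==i
def rect(mask,T,z):
    k=cv2.findContours(mask.astype(np.uint8),cv2.RETR_EXTERNAL,cv2.CHAIN_APPROX_NONE)[0]
    k=max(k,key=cv2.contourArea)[:,0]
    P=ray(k,c,T,z)[:,:2].astype(np.float32)
    (ctr,sz,a)=cv2.minAreaRect(P)
    if sz[0]<sz[1]: sz=sz[::-1]; a+=90
    return np.array(ctr),np.array(sz),(a+90)%180-90,P   # a: long side direction, deg
def masks(img):
    h=cv2.cvtColor(img,cv2.COLOR_RGB2HSV).astype(int); H,S,V=h[...,0],h[...,1],h[...,2]
    return dict(dark=V<70,blue=(H>95)&(H<125)&(S>100)&(V>50),yellow=(H>20)&(H<35)&(S>70),teal=(H>75)&(H<95)&(S>100))
E
python3 - <<'E'
from m import *
d=np.load('w1.npz'); img,T=d['img'],d['T']; M=masks(img)
for n,k,p,z in [('tape','dark',(287,241),14),('clip','dark',(284,337),10),('eraser','blue',(456,237),12),('stick','blue',(458,333),8),('glue','yellow',(250,90),91),('teal','teal',(345,393),8)]:
    b=blob(M[k],np.array(p)*.64); ctr,sz,a,P=rect(b,T,z); print(n,ctr,sz,a,b.sum())
# tray floors: grey, darker than the desk, low saturation
h=cv2.cvtColor(img,cv2.COLOR_RGB2HSV); g=(h[...,2]>85)&(h[...,2]<135)&(h[...,1]>18)
for n,p in [('mSq',(120,310)),('mCup',(80,150)),('sFar',(640,175)),('sMid',(640,260)),('sLoop',(645,345))]:
    b=blob(cv2.morphologyEx(g.astype(np.uint8),cv2.MORPH_OPEN,np.ones((3,3))),np.array(p)*.64,300); ctr,sz,a,P=rect(b,T,3); print(n,ctr,sz,a)
print(img[int(237*.64),int(435*.64)],img[int(310*.64),int(120*.64)],img[200,240])
E
```

```text
tape [522.155  84.069] [54.364 53.405] 87.34779357910156 848
clip [421.458  95.968] [35.869 22.477] -4.045928955078125 287
eraser [526.919 -81.138] [30.703 20.467] -67.89850616455078 279
stick [425.105 -84.691] [40.9   16.606] 71.90515899658203 245
glue [640.813  78.031] [29.312 21.5  ] 63.0771369934082 353
teal [353.891  27.678] [38.873 23.602] -21.036041259765625 266Traceback (most recent call last):
  File "<stdin>", line 8, in <module>
  File "m.py", line 6, in blob
    i=min(ok,key=lambda i:np.hypot(*(ce[i]-near))); return l==i
ValueError: min() iterable argument is empty
```

```bash
python3 - <<'E'
from m import *
d=np.load('w1.npz'); img,T=d['img'],d['T']
for p in [(120,310),(40,130),(640,175),(645,345),(620,120),(437,243),(240,83),(262,98),(472,335)]: print(p,img[int(p[1]*.64),int(p[0]*.64)])
g=cv2.cvtColor(img,cv2.COLOR_RGB2GRAY); h=cv2.cvtColor(img,cv2.COLOR_RGB2HSV)
f=tuple(int(x) for x in (310*.64,)) 
for n,p in [('mSq',(120,310)),('mCup',(110,240)),('sFar',(640,175)),('sMid',(640,260)),('sLoop',(645,345))]:
    m=np.zeros((386,514),np.uint8); cv2.floodFill(img.copy(),m,(int(p[0]*.64),int(p[1]*.64)),0,(14,)*3,(14,)*3,8|cv2.FLOODFILL_FIXED_RANGE|cv2.FLOODFILL_MASK_ONLY|(255<<8))
    ctr,sz,a,P=rect(m[1:-1,1:-1]>0,T,3); print(n,ctr,sz,a)
# glue top: bright yellow
y=(h[...,0]>20)&(h[...,0]<40)&(h[...,1]>50)
b=blob(y&(h[...,2]>150),np.array((240,83))*.64); print('gluetop',rect(b,T,91)[:3],b.sum())
E
```

```text
(120, 310) [122 123 130]
(40, 130) [118 119 125]
(640, 175) [125 127 133]
(645, 345) [121 124 129]
(620, 120) [186 191 190]
(437, 243) [145 149 143]
(240, 83) [196 198 145]
(262, 98) [79 79 48]
(472, 335) [ 64 100 127]
mSq [448.25  258.843] [111.037  91.315] 13.049371719360352
mCup [572.759 287.665] [138.803  91.565] 13.007767677307129
sFar [ 583.033 -254.616] [95.987 82.882] -80.49740600585938
sMid [ 497.686 -266.893] [92.394 83.157] -79.92403984069824
sLoop [ 413.022 -281.336] [92.472 82.401] -80.48481941223145
gluetop (array([649.13 ,  95.042]), array([22.085, 21.968]), -45.49189376831055) 330
```

```bash
python3 - <<'E'
from m import *
d=np.load('w1.npz'); print('cup w1',ray(np.array((55,186))*.64,c,d['T'],32)[0])
r.move_to([490,150,230],q(0)); img,_,T=cam('wrist'); np.savez('w2.npz',img=img,T=T)
save(cv2.resize(img,(800,600),interpolation=cv2.INTER_CUBIC),'w2'); print(status.sense()['clock'])
M=masks(img)
for n,k,P0,z in [('tape','dark',(522,84,14),14),('clip','dark',(421,96,10),10)]:
    p=proj(P0,c,T)[0]; b=blob(M[k],p); print(n,p/.64,rect(b,T,z)[:3])
h=cv2.cvtColor(img,cv2.COLOR_RGB2HSV)
b=blob((h[...,0]>20)&(h[...,0]<40)&(h[...,1]>50)&(h[...,2]>150),proj((649,95,91),c,T)[0]); print('gluetop',rect(b,T,91)[:3])
print('cup px',proj((573,286,32),c,T)/.64)
E
```

```text
cup w1 [573.985 284.731  32.   ]
3.6083
tape [481.188 220.488] (array([521.589,  84.996]), array([53.941, 53.534]), -88.51472008228302)
clip [459.719 345.548] (array([421.328, 100.617]), array([35.855, 23.066]), -6.3092193603515625)
gluetop (array([641.193,  95.925]), array([19.671,  5.816]), 89.9299545288086)
cup px [[193.367 148.226]]
```

View pics/w2.png

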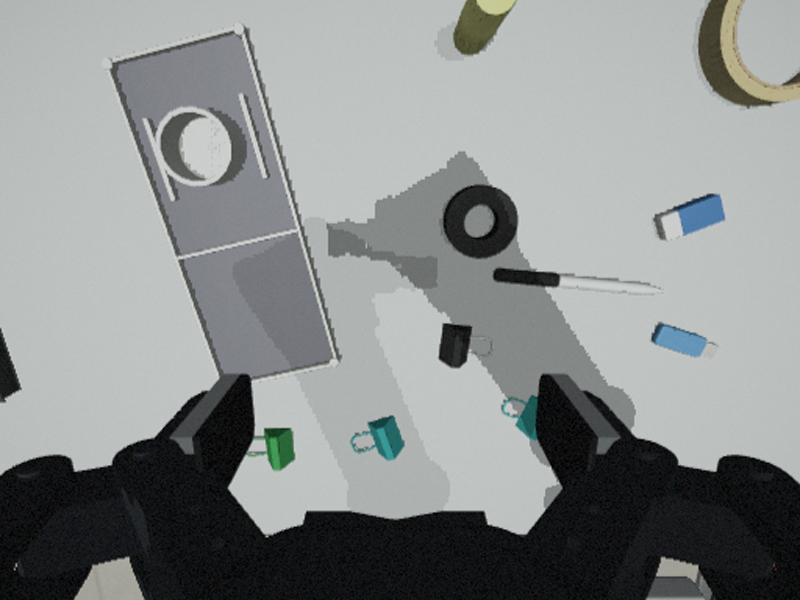

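Wrist view 2: black clip body at (455,345) with its wire to the right, teal and green clips below it, tape at (481,220). The cup rim centre is about (196,146), which matches my prediction of (193,148). The crop confirms the choices. I pick up the glue first.

```bash
cat >> m.py <<'E'
def yawfor(a): # closing direction at world angle a (deg) -> yaw rad in (-90,90]
    y=(a+90)%180; y=y-180 if y>90 else y; return np.radians(y)
def st(*t):
    s=status.sense(); print(*t,'t=%.1f'%s['clock'],s['position'],'gap %.1f F %.1f'%(s['finger_gap'],s['grip_force']),s['ft_force'])
E
python3 - <<'E'
from m import *
r.move_to([560,95,230],q(0)); img,_,T=cam('wrist')
h=cv2.cvtColor(img,cv2.COLOR_RGB2HSV)
y=(h[...,0]>20)&(h[...,0]<40)&(h[...,1]>50); p=proj((647,95,91),c,T)[0]
b=blob(y&(h[...,2]>150),p); ctr,sz,a,_=rect(b,T,91); print(p,ctr,sz,b.sum())
save(cv2.resize(img[max(0,int(p[1])-90):int(p[1])+90,max(0,int(p[0])-120):int(p[0])+120],(720,540)),'w3')
for a in [((647,95,42),0),((574,285,45),0),((522,84,1),0),((421,98,1),1.5),((421,98,1),-1.5),((425,-85,1),1.2),((425,-85,1),-1.9),((448,258,4),-1.34),((413,-280,4),1.2)]:
    print(a,planner.inverse_kinematics(list(a[0]),q(a[1])))
E
```

```text
[248.434  87.914] [649.713  95.807] [22.333 21.958] 577
((647, 95, 42), 0) [-0.088  0.748 -0.188  1.873  0.249  0.542 -2.011]
((574, 285, 45), 0) [-0.389  0.735 -0.209  1.903  0.277  0.532 -2.356]
((522, 84, 1), 0) [-0.164  0.727 -0.111  2.167  0.291  0.261 -2.1  ]
((421, 98, 1), 1.5) [-0.246  0.695 -0.117  2.378  0.804  0.104 -1.208]
((421, 98, 1), -1.5) [-0.418  0.703  0.114  2.384 -0.907  0.094 -2.497]
((425, -85, 1), 1.2) [ 0.171  0.695 -0.104  2.375  0.737  0.1   -1.015]
((425, -85, 1), -1.9) [-0.062  0.714  0.211  2.385 -1.2    0.148 -2.176]
((448, 258, 4), -1.34) [-0.777  0.735  0.23   2.203 -0.623  0.265 -2.909]
((413, -280, 4), 1.2) [ 0.69   0.717 -0.251  2.228  0.665  0.268 -0.519]
```

View pics/w3.png

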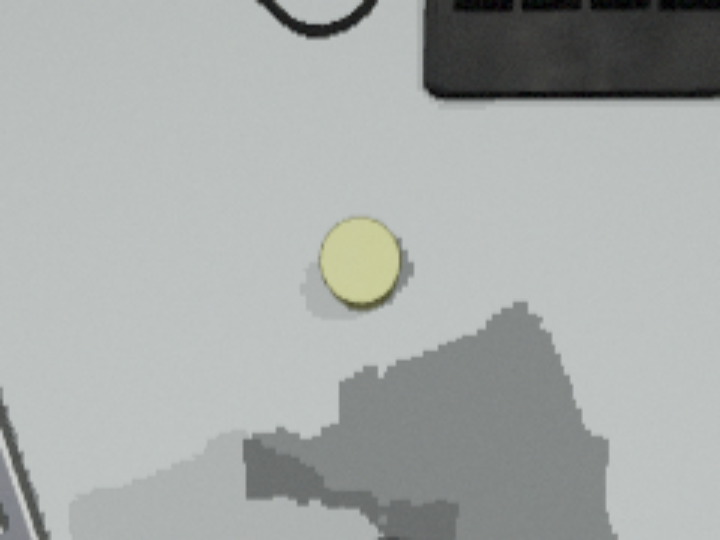

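Crop: the glue top is a clean round disc at (360,261), nearly straight below the camera, so its position is (649.6, 95.7). Now I grasp it and stand it in the cup.

```bash
python3 - <<'E'
from m import *
r.move_to([649.6,95.7,190],q(0)); r.servo_line([649.6,95.7,42]); st('at')
jaws.grip(15); st('gripped')
r.servo_line([649.6,95.7,190]); r.move_to([574,285.5,190],q(0)); st('over cup')
r.servo_line([574,285.5,70],rate=120)
hit=r.servo_line([574,285.5,44],rate=30,until_force=8); st('down',hit)
jaws.grip(50); r.servo_line([574,285.5,190]); st('out')
r.move_to([520,180,230],q(0)); img,_,T=cam('wrist'); save(cv2.resize(img[:260],(800,406)),'w4'); np.savez('w4.npz',img=img,T=T)
E
```

```text
at t=5.7 [650.425  95.955  43.081] gap 85.4 F 0.0 [ 0.141 -0.139 -0.282]
gripped t=6.3 [649.962  95.73   42.395] gap 23.5 F 58.7 [-0.017 -0.61   2.926]
over cup t=8.3 [575.021 283.028 189.425] gap 23.8 F 58.7 [-0.063 -0.938 -0.332]
down True t=10.2 [573.661 285.293  45.358] gap 23.6 F 59.1 [ 0.105 -0.075  4.624]
out t=11.7 [573.284 285.01  188.998] gap 49.9 F 0.0 [-0.985 -0.33  -0.671]
```

View pics/w4.png

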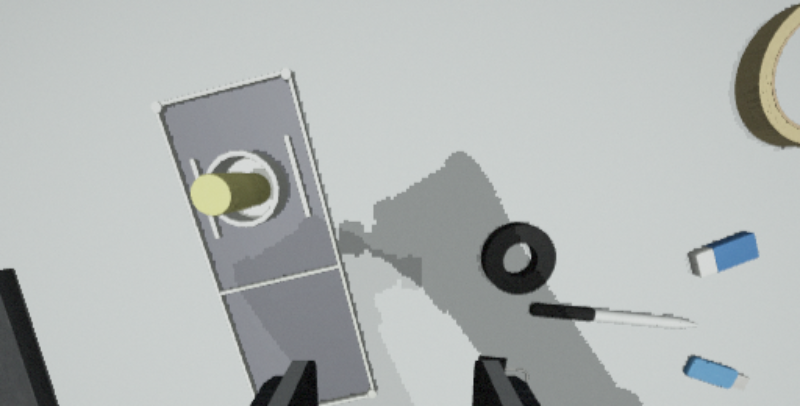

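Picture: the glue stands in the cup, leaning outward only by perspective (top at (211,194), base in the ring at (245,188)). The tape at (518,258) is untouched. Tape next.

```bash
cat >> m.py <<'E'
def pick(xy,yaw,z,pre,close,up=120):
    x,y=xy; jaws.grip(pre); r.move_to([x,y,up],q(yaw))
    hit=r.servo_line([x,y,z+25]) or r.servo_line([x,y,z],rate=50,until_force=15); st('down',hit)
    z0=status.sense()['position'][2]; jaws.grip(close); st('gripped'); r.servo_line([x,y,up]); st('lifted'); return z0
def place(xy,yaw,z,rel,up=120):
    x,y=xy; r.move_to([x,y,up],q(yaw)); r.servo_line([x,y,z+20])
    hit=r.servo_line([x,y,z-2],rate=25,until_force=5); st('placed',hit)
    jaws.grip(rel); r.servo_line([x,y,up]); st('out')
E
python3 - <<'E'
from m import *
pick((521.8,84.5),0,1,74,40); place((447.8,257.3),yawfor(13),4,64)
E
```

```text
down False t=14.7 [521.627  84.479   0.713] gap 74.1 F 0.0 [-0.146 -0.471 -0.649]
gripped t=15.1 [521.952  84.602   1.633] gap 51.7 F 62.4 [-0.948  0.467  4.701]
lifted t=16.0 [521.152  84.245 119.367] gap 51.9 F 62.4 [ 0.499  0.315 -0.556]
placed True t=18.6 [447.614 257.299   4.622] gap 51.8 F 63.0 [-0.196 -0.672  4.65 ]
out t=19.8 [447.101 257.219 119.36 ] gap 64.1 F 0.0 [ 0.313 -0.572 -0.432]
```

```bash
python3 - <<'E'
from m import *
r.move_to([440,40,190],q(1.5)); img,_,T=cam('wrist'); M=masks(img)
p=proj((421,97,10),c,T)[0]; b=blob(M['dark'],p); print(p/.64,T[:3,3],rect(b,T,10)[:3],b.sum())
save(cv2.resize(img,(800,600)),'w5')
E
```

```text
[359.248 188.911] [444.904 107.542 331.445] (array([419.705,  99.378]), array([31.975, 23.01 ]), -4.473655700683594) 700
```

View pics/w5.png

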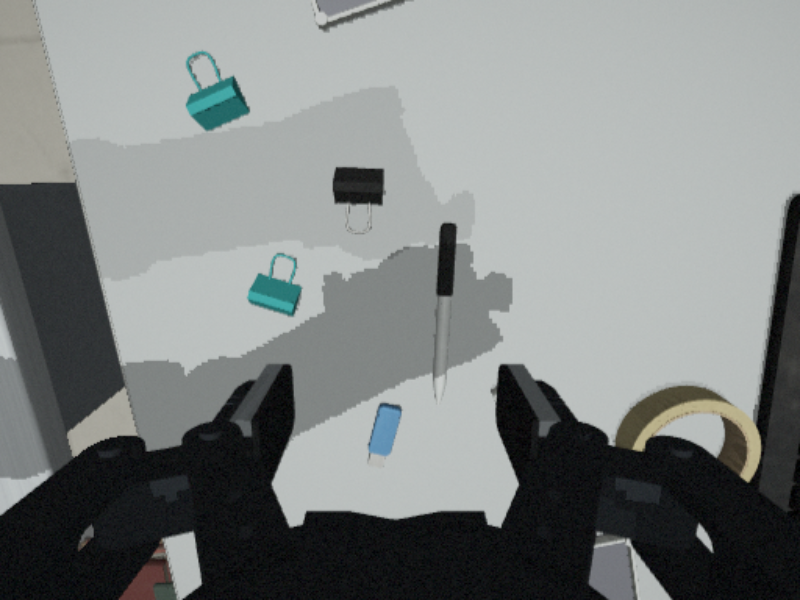

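Picture: black clip body at (359,186), wire pointing down (world -y). It measures 32x23 mm at (419.7, 99.4), as expected. I pick it up and place it in the far bay.

```bash
python3 - <<'E'
from m import *
pick((419.7,99),np.radians(85.5),1,50,15)
u=np.array([np.cos(.168),np.sin(.168)])
place(np.array([583,-254])+8*u,np.radians(9.7),4,44)
E
```

```text
Traceback (most recent call last):
  File "m.py", line 23, in pick
    hit=r.servo_line([x,y,z+25]) or r.servo_line([x,y,z],rate=50,until_force=15); st('down',hit)
                                    ~~~~~~~~~~~~^^^^^^^^^^^^^^^^^^^^^^^^^^^^^^^^
cell.Unreachable: the arm cannot follow that straight line within its joint ranges
```

```bash
python3 - <<'E'
from m import *
st('now')
for yd in (85.5,70,-94.5,-110):
  for x in (419.7,425):
    for z in (26,10,3,1):
        j=planner.inverse_kinematics([x,99,z],q(np.radians(yd))); print(yd,x,z,None if j is None else np.array(j))
E
```

```text
now t=23.5 [420.506  98.678  26.684] gap 50.3 F 0.0 [-0.828  0.031  0.343]
85.5 419.7 26 [-0.3    0.637 -0.049  2.378  0.224  0.13  -0.64 ]
85.5 419.7 10 [-0.312  0.674 -0.033  2.381  0.235  0.089 -0.65 ]
85.5 419.7 3 [-0.233  0.691 -0.139  2.379  0.858  0.117 -1.273]
85.5 419.7 1 [-0.233  0.695 -0.139  2.379  0.892  0.114 -1.307]
85.5 425 26 [-0.294  0.638 -0.052  2.367  0.225  0.14  -0.637]
85.5 425 10 [-0.305  0.675 -0.037  2.37   0.234  0.1   -0.645]
85.5 425 3 [-0.31   0.691 -0.03   2.371  0.238  0.082 -0.65 ]
85.5 425 1 [-0.229  0.696 -0.139  2.368  0.828  0.121 -1.238]
70 419.7 26 [-0.322  0.637 -0.02   2.379  0.095  0.126 -0.781]
70 419.7 10 [-0.326  0.674 -0.014  2.382  0.104  0.086 -0.79 ]
70 419.7 3 [-0.233  0.691 -0.139  2.379  0.858  0.117 -1.544]
70 419.7 1 [-0.233  0.695 -0.139  2.379  0.892  0.114 -1.578]
70 425 26 [-0.317  0.639 -0.022  2.368  0.095  0.136 -0.777]
70 425 10 [-0.321  0.675 -0.016  2.371  0.104  0.096 -0.785]
70 425 3 [-0.323  0.691 -0.014  2.372  0.109  0.079 -0.791]
70 425 1 [-0.229  0.696 -0.139  2.368  0.828  0.121 -1.509]
-94.5 419.7 26 [-0.64   0
[... 298 characters left out ...]
3]
-94.5 425 10 [-0.579  0.714  0.337  2.381 -1.248  0.231 -2.3  ]
-94.5 425 3 [-0.544  0.722  0.29   2.381 -1.269  0.199 -2.282]
-94.5 425 1 [-0.534  0.724  0.275  2.38  -1.274  0.189 -2.276]
-110 419.7 26 [ 0.112  0.706 -0.604  2.361  1.169  0.412  1.284]
-110 419.7 10 [ 0.041  0.72  -0.507  2.366  1.228  0.347  1.229]
-110 419.7 3 [ 0.007  0.728 -0.462  2.368  1.259  0.316  1.2  ]
-110 419.7 1 [-0.002  0.73  -0.448  2.369  1.269  0.308  1.191]
-110 425 26 [ 0.127  0.713 -0.621  2.349  1.16   0.428  1.299]
-110 425 10 [ 0.06   0.727 -0.529  2.354  1.216  0.366  1.248]
-110 425 3 [ 0.028  0.734 -0.485  2.357  1.243  0.336  1.222]
-110 425 1 [ 0.019  0.736 -0.472  2.357  1.252  0.327  1.214]
```

```bash
python3 - <<'E'
from m import *
r.servo_line([419.7,99,120])
y=np.radians(-94.5)
j=planner.inverse_kinematics([419.7,99,120],q(y)); print(np.array(j))
pick((419.7,99),y,1,50,15)
st(); print(status.sense()['joint_pos'])
E
```

```text
[-0.868  0.541  0.727  2.361 -0.804  0.496 -2.697]
down False t=27.8 [419.879  99.037   1.307] gap 49.9 F 0.0 [-0.452 -0.197 -0.045]
gripped t=28.1 [419.933  99.101   1.695] gap 30.1 F 59.3 [-0.715  0.126  5.374]
lifted t=29.0 [419.21   99.164 119.607] gap 30.1 F 59.3 [ 0.416 -0.27  -0.564]
t=29.0 [419.21   99.164 119.607] gap 30.1 F 59.3 [ 0.416 -0.27  -0.564]
[-0.878  0.547  0.742  2.362 -0.818  0.502 -2.681]
```

```bash
python3 - <<'E'
from m import *
u=np.array([np.cos(.168),np.sin(.168)])
place(np.array([583,-254])-8*u,np.radians(9.7),4,44)
r.move_to([450,-85,220],q(0)); img,_,T=cam('wrist'); M=masks(img)
for n,P0,z in [('eraser',(524,-80,12),12),('stick',(423,-86,8),8)]:
    p=proj(P0,c,T)[0]; b=blob(M['blue'],p); print(n,p/.64,rect(b,T,z)[:3],b.sum())
save(cv2.resize(img,(800,600)),'w6')
E
```

```text
placed True t=32.1 [ 574.847 -255.2      4.719] gap 29.9 F 59.8 [-0.483  1.079  4.524]
out t=33.3 [ 574.431 -254.921  119.239] gap 44.3 F 0.0 [-0.311  0.234 -0.309]
eraser [386.642 162.028] (array([525.808, -81.64 ]), array([30.912, 19.748]), -67.44693946838379) 521
stick [395.09  298.527] (array([424.526, -85.328]), array([40.778, 17.02 ]), 71.87134552001953) 458
```

View pics/w6.png

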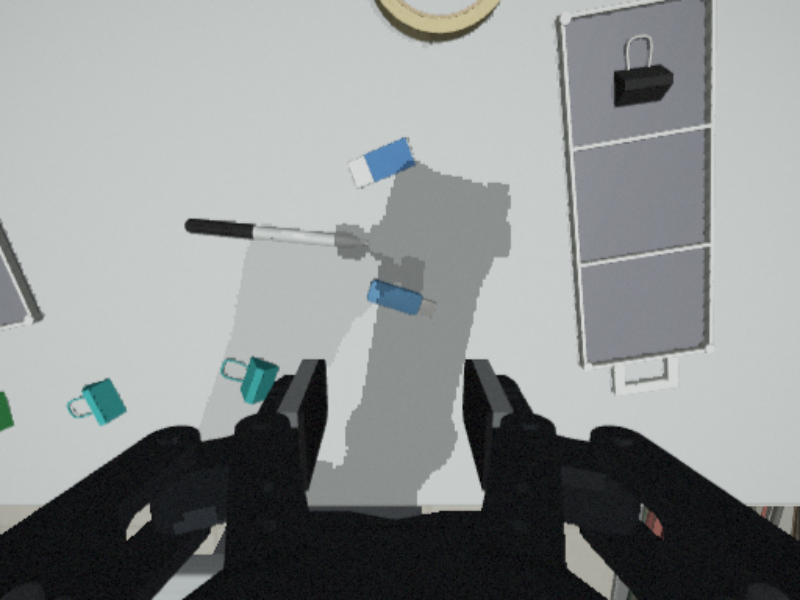

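Picture: the clip lies in the far bay (640,85) right way up. The eraser (380,163) has its white end to the left, and the stick (398,297) has its plug to the right. The pen is undisturbed.

```bash
python3 - <<'E'
from m import *
pick((523.2,-75.5),np.radians(-67.4),1,34,5)
place((497.7,-266),np.radians(-80.3),4,32)
r.move_to([450,-85,200],q(np.radians(-108.1)))
pick((424.5,-85.3),np.radians(-108.1),1,32,5)
E
```

```text
down False t=36.9 [523.034 -75.59    0.756] gap 33.3 F 0.0 [0.413 0.251 0.28 ]
gripped t=37.1 [523.41  -75.672   1.363] gap 18.7 F 60.1 [-0.927  0.254  2.517]
lifted t=38.1 [522.621 -75.186 119.427] gap 18.0 F 59.8 [-0.317  0.203 -0.512]
placed True t=40.4 [ 497.5   -265.918    4.323] gap 18.0 F 60.4 [-0.178  0.738  4.392]
out t=41.6 [ 497.216 -265.436  119.361] gap 31.7 F 0.0 [-0.337 -0.947 -0.364]
down False t=44.5 [424.674 -85.355   1.275] gap 32.2 F 0.0 [-0.056  0.227  0.063]
gripped t=44.8 [424.722 -85.349   1.571] gap 15.7 F 58.9 [-0.9    0.856  5.792]
lifted t=45.7 [424.137 -84.979 119.585] gap 15.9 F 58.6 [ 0.241 -0.381  0.303]
```

```bash
python3 - <<'E'
from m import *
y=np.radians(-80.3)
place((413.5,-279.5),y,4,30)
r.move_to([450,-200,230],q(0)); a,_,_=cam('wrist')
r.move_to([450,200,230],q(0)); b,_,_=cam('wrist')
s=cv2.resize(cv2.hconcat([a[:260,:],b[:260,:]]),(800,203)); 
save(cv2.vconcat([cv2.resize(a[:225],(680,299)),cv2.resize(b[:225],(680,299))]),'w7')
r.move_to([450,0,300],q(0)); t,_,_=cam('scene'); save(cv2.resize(t[130:330,60:420],(792,440)),'s7'); st()
E
```

```text
placed True t=48.1 [ 413.385 -279.456    4.56 ] gap 15.8 F 59.3 [-0.575  1.326  7.004]
out t=49.3 [ 413.136 -279.008  119.443] gap 29.7 F 0.0 [ 0.027  0.073 -0.173]
t=52.5 [449.995   1.697 299.488] gap 30.1 F 0.0 [-0.602  0.625 -0.156]
```

View pics/w7.png

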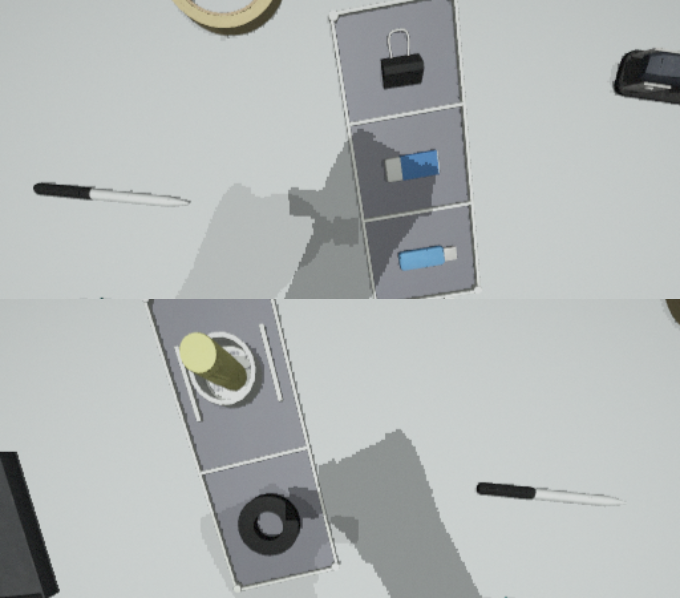

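View pics/s7.png

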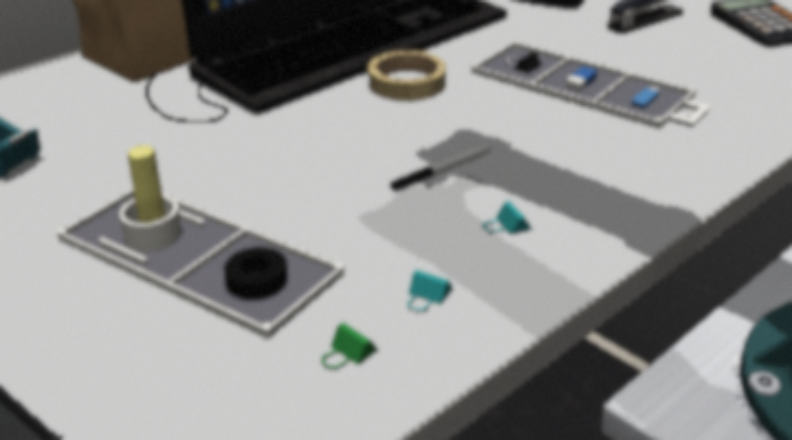

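All five items are in their bays. In the last pictures the clip is at (402,70), eraser (412,166), stick (427,258) and tape (269,524); the pen and big roll have not moved. One numeric check that the glue is upright, from the saved view.

```bash
python3 - <<'E'
from m import *
d=np.load('w4.npz'); h=cv2.cvtColor(d['img'],cv2.COLOR_RGB2HSV)
b=blob((h[...,0]>20)&(h[...,0]<40)&(h[...,1]>50)&(h[...,2]>150),proj((574,285,94),c,d['T'])[0]); print(rect(b,d['T'],94)[:3])
E
```

```text
(array([573.429, 284.65 ]), array([22.536, 22.357]), 42.10252380371094)
```

The glue top sits right above the release point, so it is upright. Handing in.

```bash
python3 -c "
from cell import job; print(job.job_done())"
```

```text
the job is handed in; nothing more can be done
None
```

Job handed in at about 53 s on the robot's clock: camera checks showed both kits complete, the glue upright in the cup and the other four items flat in their bays, with the pen and big roll left where they lay; the judge's verdict was not shown.

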